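# Burnish the joint of a cupboard door on the hall table

## Task

Fold both flaps of the repair carton right back and take out the burnishing stylus standing in it. Keeping its sprung nib gently pressed in, run it slowly (about 3 cm/s, never over 8) along the whole L-shaped joint in the cupboard door, without skipping any of it: from the free end of the long leg, round the corner, to the free end of the short leg. Then stand the stylus nib down in the metal tumbler, leaving the tumbler upright on the table, the flaps folded back and the two white bowls where they are.

Things in the scene. Friction and masses are not known exactly. Their poses are not given: they have to be found in the camera images.
- carton: Plain cardboard carton, fixed, 140 (x) x 150 (y) x 135 mm high, walls 4 mm, origin at the centre of its underside. Two short top flaps (they leave a gap between them even when shut) hinge on its +x and -x rims. Inside, a level white insert (top at height 72 mm) has a central square hole, 19 mm, in which the stylus stands.
- flap_far (a joint): Hinge of the flap on the carton's +x rim (hinge line along carton y at x = +70 mm, height 135 mm). Flap 51 x 146 x 3 mm. 0 = shut flat, 1.57 = upright, 2.6 = folded right back outside; starts ajar at 1.0 to 1.4 and stays where it is left.
- flap_near (a joint): Hinge of the like flap on the carton's -x rim (hinge line at carton x = -70 mm, height 135 mm); same values and start.
- flap_far_edge (a point): Middle of the free edge of the +x flap, 52 mm from its hinge.
- flap_near_edge (a point): Middle of the free edge of the -x flap, 52 mm from its hinge.
- stylus: Burnishing stylus, 122 mm long, 0.1 kg, upright in the carton. Square wooden handle 24 x 24 x 55 mm above the origin, square steel barrel 16 x 16 x 45 mm below it, then a round nib. Origin at the shoulder (underside of the handle), resting on the insert; z points up the handle, x and y across its flats. Handle top starts 8 mm below the carton's rim.
- stylus_grip (a point): Good grip point on the handle's axis, 35 mm above the shoulder (20 mm below the handle's top).
- nib (a joint): How far the sprung nib is pushed into the barrel: 0 = fully out, 0.014 m = fully in. About 0.7 N starts it, then 0.35 N per mm.
- nib_tip (a point): The end of the nib (round, 7 mm thick, ball-ended), 67 mm below the stylus origin when fully out.
- door: Wooden cupboard door lying flat, fixed, 240 (x) x 160 (y) x 20 mm, origin at the centre of its underside; brass knob (26 wide, top at 46) at x -30, y 20. Its joint is an L-shaped groove 14 wide, 6 deep (floor at height 14), bare pale wood, closed ends; centre line: long leg along x at y -45 from x -85 to 75, short leg along y at x 75 from y -45 to 50 mm.
- joint_start (a point): Free end of the long leg: on the groove's centre line and floor, 7 mm from its end wall.
- joint_corner (a point): Corner of the L: where the two centre lines meet, on the groove's floor.
- joint_end (a point): Free end of the short leg: on the groove's centre line and floor, 7 mm from its end wall.
- tumbler: Plain steel tumbler, loose, 0.45 kg, 68 mm across the rim, 80 mm high, wall 4 mm, floor about 5 mm thick, origin at the centre of its underside, z up.
- bowl_a: White ceramic bowl, 76 mm across, 42 mm high, loose; origin at the centre of its underside. Bystander.
- bowl_b: A second, like white bowl. Bystander.
Not all that is in view belongs to the job. Of the things that look like the carton, the larger one is meant. Several things have the shape of the stylus; the one meant has the colours described above.

How it is judged:
On the way, in this order (a step that is already met when the one before it is completed fails the run):
1. both carton flaps are folded back past upright (joint above 1.75 rad) (value of joint each of flap_far, flap_near above 1.75 rad), for 0.2 s.
2. nib pressed in (over 0.8 mm) on the joint's floor at the free end of the joint's long leg (within 7.5 mm) (x of nib_tip in the frame of door between -0.0925 and -0.0775 m and y of nib_tip in the frame of door between -0.0525 and -0.0375 m and z of nib_tip in the frame of door between 0.009 and 0.018 m and value of joint nib above 0.0008 m), for 0.04 s.
3. nib pressed in (over 0.8 mm) on the joint's floor in the long leg, at door x -53, y -45 mm (within 7.5 mm) (x of nib_tip in the frame of door between -0.0605 and -0.0455 m and y of nib_tip in the frame of door between -0.0525 and -0.0375 m and z of nib_tip in the frame of door between 0.009 and 0.018 m and value of joint nib above 0.0008 m), for 0.04 s.
4. nib pressed in (over 0.8 mm) on the joint's floor in the long leg, at door x -21, y -45 mm (within 7.5 mm) (x of nib_tip in the frame of door between -0.0285 and -0.0135 m and y of nib_tip in the frame of door between -0.0525 and -0.0375 m and z of nib_tip in the frame of door between 0.009 and 0.018 m and value of joint nib above 0.0008 m), for 0.04 s.
5. nib pressed in (over 0.8 mm) on the joint's floor in the long leg, at door x 11, y -45 mm (within 7.5 mm) (x of nib_tip in the frame of door between 0.0035 and 0.0185 m and y of nib_tip in the frame of door between -0.0525 and -0.0375 m and z of nib_tip in the frame of door between 0.009 and 0.018 m and value of joint nib above 0.0008 m), for 0.04 s.
6. nib pressed in (over 0.8 mm) on the joint's floor in the long leg, at door x 43, y -45 mm (within 7.5 mm) (x of nib_tip in the frame of door between 0.0355 and 0.0505 m and y of nib_tip in the frame of door between -0.0525 and -0.0375 m and z of nib_tip in the frame of door between 0.009 and 0.018 m and value of joint nib above 0.0008 m), for 0.04 s.
7. nib pressed in (over 0.8 mm) on the joint's floor at the joint's corner (within 7.5 mm) (x of nib_tip in the frame of door between 0.0675 and 0.0825 m and y of nib_tip in the frame of door between -0.0525 and -0.0375 m and z of nib_tip in the frame of door between 0.009 and 0.018 m and value of joint nib above 0.0008 m), for 0.04 s.
8. nib pressed in (over 0.8 mm) on the joint's floor in the short leg, at door x 75, y -13 mm (within 7.5 mm) (x of nib_tip in the frame of door between 0.0675 and 0.0825 m and y of nib_tip in the frame of door between -0.0205 and -0.0055 m and z of nib_tip in the frame of door between 0.009 and 0.018 m and value of joint nib above 0.0008 m), for 0.04 s.
9. nib pressed in (over 0.8 mm) on the joint's floor in the short leg, at door x 75, y 18 mm (within 7.5 mm) (x of nib_tip in the frame of door between 0.0675 and 0.0825 m and y of nib_tip in the frame of door between 0.0105 and 0.0255 m and z of nib_tip in the frame of door between 0.009 and 0.018 m and value of joint nib above 0.0008 m), for 0.04 s.
10. nib pressed in (over 0.8 mm) on the joint's floor at the free end of the short leg (within 7.5 mm) (x of nib_tip in the frame of door between 0.0675 and 0.0825 m and y of nib_tip in the frame of door between 0.0425 and 0.0575 m and z of nib_tip in the frame of door between 0.009 and 0.018 m and value of joint nib above 0.0008 m), for 0.04 s.
At the end, for the whole second after the job is handed in: The stylus rests still, nib down (it may lean), inside the tumbler: nib tip within 38 mm of the tumbler's axis and less than 30 mm above the table, shoulder over 40 mm up; the tumbler is upright (within 0.1 rad) on the table and both flaps are still folded back past 1.75 rad (all of step 1 and horizontal distance between nib_tip and tumbler below 0.038 m and height (world z) of nib_tip below 0.03 m and angle between tumbler's own z axis and vertical below 0.1 rad and height (world z) of tumbler below 0.008 m and z of stylus in the frame of tumbler above 0.04 m and linear speed of stylus below 0.02 m/s); the robot touches nothing.
It fails at once if stylus moved faster than 0.10 m/s while its nib is in or on the door's joint ((x of nib_tip in the frame of door between -0.1 and 0.09 m and y of nib_tip in the frame of door between -0.06 and 0.065 m and z of nib_tip in the frame of door between 0.005 and 0.018 m) and linear speed of stylus above 0.1 m/s).
It fails at once if stylus presses the door with more than 25 N (contact force between stylus and door above 25 N).
It fails at once if a white bowl moved more than 30 mm (distance of any of bowl_a, bowl_b from where it was at the start of the episode above 0.03 m).
It fails at once if the tumbler tipped over (more than 0.6 rad) (angle between tumbler's own z axis and vertical above 0.6 rad).
It also fails if it takes over 72 s, if anything falls off the work surface, if the arm or the gripper's body presses on something with over 40 N, if the wrist force passes 120 N, or if a joint passes its speed limit or range.

## Robot

A 6-joint arm with a two-finger parallel gripper is mounted at the origin on the work surface. World frame = base frame: x ahead of the robot, y to its left, z up, the work surface at z = 0. Lengths are in m, angles in rad, forces in N, time in s.
With the tool pointing down it reaches from about 0.3 to 0.875 m from the base axis. Payload 6.4 kg.
Tool frame: the origin (TCP) lies midway between the tips of the shut fingers; the grasp point (between the pads) lies 19 mm behind it; z points along the fingers, y is the line along which they close (so a half turn about z gives the same grasp; the last joint's range is limited). The gripper opens to 85 mm and grips with 20 to 120 N. Pads are 22 mm wide; open, the fingers measure 114 mm over their backs; the gripper's body (76 mm by 85 mm) begins 54 mm behind the grasp point. The pads swing forward as they close: fully open they stand 13 mm farther back than shut.
Start: joints at [-1.534, 0.181, 1.607, -0, 1.354, -0.206], TCP at [0.138, -0.558, 0.195] pointing down, gripper open.
Joint ranges: [-2.99, 2.99], [-0.89, 2.07], [0.3, 2.58], [-1.14, 4.28], [0, 2.63], [-3.12, 3.12]. Speed limits (rad/s): [2.57, 2.57, 3.01, 3.14, 3.14, 3.14].

## Interface

Orientations are given as a unit quaternion [w, x, y, z].
In Python, from bench import * gives the robot as it stands.
- The arm moves only by the tool play_rows, never from a script. Its argument "plan" is a list of rows, each a list of 3 entries, a list of its own where there are three numbers: the finger opening in mm, from 0 to 85.4, then the shift along the tool's x, y, z normalised to -1 to 1, where 1 is 40 cm, then the turn about the tool's z normalised to -1 to 1, where 1 is pi rad. A call has 1 to 10 rows; each row is the pose to reach, as a shift and turn from the pose commanded when the call began, along the tool's axes at that moment, turning the shorter way round; what a row does not reach only later rows make up. A row lasts 1/10 s, in which the tool goes at most 50 mm and 8.59 degrees, less where a joint would pass 70% of its speed; a pose out of reach is approached as far as the arm can. A call with a number of a shift or a turn outside -1 to 1 is refused whole. A call with a gripper value outside its range is refused whole. The fingers move at their own pace and stop on an object; the grip force is fixed at half the most. Time passes only in rows, so rows that repeat a pose let the fingers close. It gives the time, the measured TCP pose, the force, the opening and the grip force at its end, in the units of the state.
- get_obs(): the state, without advancing time (a new reading comes with each control period).
- camera(name): name is "scene" or "side" or "wrist"; returns a dict with "image" (420x560x3 uint8, red, green, blue), "range_z" (420x560 float32, m along the optical axis (not along the pixel's ray), 0 where there is no reading), "intrinsics" (3x3 intrinsics, pixels), "rvec" (rotation vector, rad) and "tvec" (3), from world to camera coordinates, as OpenCV has them; the wrist camera has in their place "T_tool_cam" (4x4, takes a point from camera to tool coordinates, whose origin is the TCP and whose axes are the flange's). Camera axes: x right, y down, z forward; pixel columns grow to the right and rows downward; lengths in m; the calibration is good to about 2 mm. A picture is of the moment at which its call begins: read the wrist's pose just before it.
- hand_in(): hands the job in; it is judged then, once.
Trained networks look in a picture, given as the dict that the camera call returned (one of the last four; its "shot" number tells which), for a name from the list of things; names that differ only in an ending like _2 or _b are one class to them, and where a whole thing is asked for, a point or a joint stands for the part that bears it (a point fixed in the world has none). Each returns a list of dicts, best first, with "conf" (0 to 1); they miss things now and then, are a little off and sometimes report something else, mostly with a low value. They report only what shows in the picture. A call takes as long as a camera call. They do not tell look-alikes from the thing itself.
- search_frame(picture, label): "rect" ([centre column, centre row, width, height] in pixels, round what is visible of it).
- masks_of(picture, label): "mask" (420x560 bool, what is visible of it) and "rect" ([centre column, centre row, width, height] in pixels, round what is visible of it).
The state is a dict: "time_s": time; "q": joint angles; "dq": joint speeds; "joint_efforts": joint torques, N m; "eef_pos": TCP position; "eef_rot": TCP orientation; "wrist_force": force on the tool from outside, world axes, zero at the start; "torque": the same for the moment, N m; "opening": opening from 0.0 (shut) to 1.0 (fully open); "grasp_force": force on a finger pad.
Only numpy, scipy, OpenCV 4.12 (cv2) and the standard library are available. Lean on these libraries where they do the work, as an engineer would, in place of code of your own. Each camera call takes 0.05 s, during which the arm holds its last target. There are 200 camera calls.

## Working session

There is one attempt and no reset: what is moved stays moved. The work goes in short steps, Python scripts to look and compute and a tool call to move; the robot and the scene stay as the last step left them, time stands still between calls to the robot, and variables do not carry over. Pictures are saved under pics/ and viewed, at most 10 in all, crops included, and the job is handed in when it is done.

Besides the shell and the picture viewer there is one more tool, called after "Emit:" as name(argument=value, ...) on one line, values as JSON. play_rows: Moves the arm, as the interface text tells. Its arguments: {"type":"object","properties":{"plan":{"type":"array","items":{"type":"array"}}},"required":["plan"]}

```bash
mkdir -p pics; cat > h.py <<'E'
from bench import *
import numpy as np, cv2
from scipy.spatial.transform import Rotation as R
def obs():
    o=get_obs(); return o
def T_of(o):
    q=o["eef_rot"]; T=np.eye(4); T[:3,:3]=R.from_quat([q[1],q[2],q[3],q[0]]).as_matrix(); T[:3,3]=o["eef_pos"]; return T
def shot(name):
    T=T_of(get_obs()); c=camera(name)
    if name=="wrist": c["Twc"]=T@np.array(c["T_tool_cam"])
    else:
        Rm=cv2.Rodrigues(np.array(c["rvec"],float))[0]; M=np.eye(4); M[:3,:3]=Rm.T; M[:3,3]=-Rm.T@np.array(c["tvec"],float).ravel(); c["Twc"]=M
    return c
def cloud(c):
    K=np.array(c["intrinsics"]); z=c["range_z"]; v,u=np.mgrid[:z.shape[0],:z.shape[1]]
    P=np.stack([(u-K[0,2])/K[0,0]*z,(v-K[1,2])/K[1,1]*z,z],-1)
    W=P@c["Twc"][:3,:3].T+c["Twc"][:3,3]; W[z<=0]=np.nan; return W
def save(c,n): cv2.imwrite(f"pics/{n}.png",c["image"][:,:,::-1])
E
python3 - <<'E'
from h import *
o=obs(); print({k:np.round(v,3) for k,v in o.items()})
for n in ["scene","side"]:
    c=shot(n); save(c,n); W=cloud(c); np.savez(f"{n}.npz",W=W,im=c["image"],K=c["intrinsics"],T=c["Twc"])
    for l in ["carton","stylus","door","tumbler","bowl_a","flap_far","flap_near"]:
        for m in masks_of(c,l)[:4]:
            p=W[m["mask"]]; p=p[~np.isnan(p[:,0])]
            print(n,l,round(m["conf"],2),np.round(m["rect"]),len(p),np.round(np.percentile(p,[3,50,97],axis=0),3).tolist() if len(p) else '')
E
```

```text
{'time_s': np.float64(0.0), 'q': array([-1.534,  0.182,  1.608, -0.   ,  1.354, -0.206]), 'dq': array([-0.   , -0.   , -0.   ,  0.001, -0.   , -0.   ]), 'joint_efforts': array([-1.0000e-03, -4.4488e+01, -3.5134e+01, -0.0000e+00,  9.0000e-03,
        0.0000e+00]), 'eef_pos': array([ 0.138, -0.557,  0.194]), 'eef_rot': array([-0.001,  0.993,  0.121,  0.   ]), 'wrist_force': array([ 0.25 , -0.457, -0.07 ]), 'torque': array([-0.038, -0.002,  0.042]), 'grasp_force': np.float64(0.0), 'opening': np.float64(0.999)}
scene carton 0.79 [382. 242.  73.  77.] 3709 [[0.659, 0.172, 0.005], [0.729, 0.212, 0.074], [0.769, 0.296, 0.103]]
scene carton 0.61 [324. 189.  82. 103.] 6323 [[0.441, 0.119, 0.009], [0.569, 0.18, 0.108], [0.591, 0.274, 0.182]]
scene stylus 0.43 [368. 159.   6.  10.] 32 [[0.459, 0.278, 0.095], [0.477, 0.352, 0.117], [0.562, 0.367, 0.173]]
scene door 0.84 [150. 278.  97. 100.] 6369 [[0.427, -0.334, 0.008], [0.562, -0.262, 0.021], [0.655, -0.184, 0.024]]
scene door 0.35 [301. 292.  33.  31.] 937 [[0.72, -0.026, 0.006], [0.741, 0.013, 0.028], [0.788, 0.039, 0.044]]
scene tumbler 0.4
[... 1341 characters left out ...]
 0.081]]
side tumbler 0.18 [314. 284. 107. 143.] 10669 [[0.443, 0.124, 0.01], [0.511, 0.239, 0.087], [0.582, 0.284, 0.181]]
side bowl_a 0.92 [192. 229.  34.  32.] 883 [[0.723, -0.029, 0.001], [0.757, -0.006, 0.028], [0.788, 0.044, 0.042]]
side flap_far 0.95 [171. 300.  32.  55.] 1251 [[0.711, 0.201, 0.099], [0.737, 0.253, 0.101], [0.764, 0.298, 0.102]]
side flap_far 0.66 [273. 258.  22.  88.] 1107 [[0.56, 0.143, 0.139], [0.574, 0.22, 0.164], [0.591, 0.281, 0.184]]
side flap_near 0.76 [208. 294.  27.  56.] 1162 [[0.651, 0.181, 0.099], [0.677, 0.232, 0.101], [0.705, 0.278, 0.102]]
side flap_near 0.69 [349. 252.  30.  75.] 341 [[0.441, 0.122, 0.127], [0.456, 0.206, 0.173], [0.47, 0.266, 0.185]]
```

```bash
python3 -c "
import cv2,numpy as np
a=cv2.imread('pics/scene.png');b=cv2.imread('pics/side.png')
cv2.imwrite('pics/both.png',cv2.resize(np.vstack([a,b]),None,fx=.71,fy=.71,interpolation=cv2.INTER_AREA))"
```

```text
(no output)
```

View pics/scene.png

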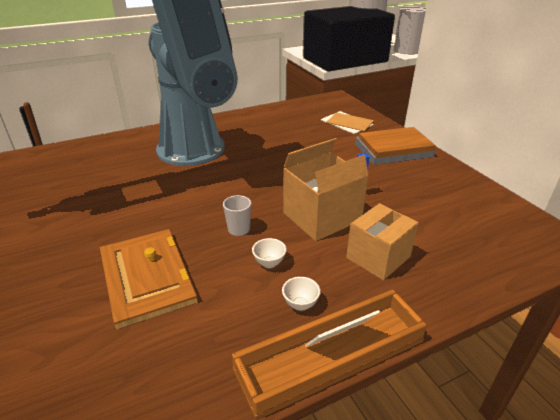

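View pics/side.png

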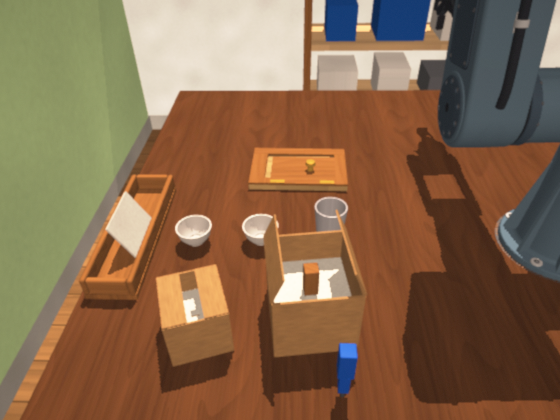

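The scene view shows the large carton at about (325,190), the door at (150,278), the tumbler at (238,215) and the bowls at (270,254) and (300,294). The side view shows the brown stylus in the large carton at (310,279) and a blue look-alike outside it at (347,369). Next I fit the poses.

```bash
cat > fit.py <<'E'
from h import *
S=np.load("scene.npz");D=np.load("side.npz")
P=np.vstack([S["W"].reshape(-1,3),D["W"].reshape(-1,3)]); P=P[~np.isnan(P[:,0])]
def box(x0,x1,y0,y1,z0,z1):
    return P[(P[:,0]>x0)&(P[:,0]<x1)&(P[:,1]>y0)&(P[:,1]<y1)&(P[:,2]>z0)&(P[:,2]<z1)]
def rect(p): 
    r=cv2.minAreaRect((p[:,:2]*1000).astype(np.float32)); return np.round(np.array(r[0])),np.round(r[1],1),round(r[2],2)
for n,W in(("scene",S["W"].reshape(-1,3)),("side",D["W"].reshape(-1,3))):
    P=W[~np.isnan(W[:,0])]
    print(n,"table",np.median(box(.3,.9,-.1,.1,-.01,.01)[:,2]))
    c=box(.41,.63,.09,.32,.03,.132); print("carton",rect(c),len(c))
    d=box(.4,.69,-.36,-.15,.017,.024); print("door",rect(d),np.median(d[:,2]))
    d=box(.4,.69,-.36,-.15,.010,.0165); print("groove",rect(d),len(d))
    k=box(.4,.69,-.36,-.15,.036,.05); print("knob",k.mean(0) if len(k) else 0)
    t=box(.4,.56,-.08,.06,.074,.086); print("tumbler",cv2.minEnclosingCircle((t[:,:2]*1000).astype(np.float32)),len(t))
    s=box(.48,.55,.17,.24,.118,.133); print("sty top",rect(s),s.mean(0),len(s))
    for nm,a in(("far",(.53,.63)),("near",(.41,.5))):
        f=box(a[0],a[1],.09,.32,.14,.2)
        m=f.mean(0);n_=np.linalg.svd(f-m,full_matrices=False)[2][2]; n_*=np.sign(n_[0]); print(nm,m,n_,"max z",np.percentile(f[:,2],99),f[f[:,2]>.178].mean(0))
E
python3 fit.py
```

```text
scene table 0.0013756169297005627
carton (array([513., 199.]), array([147.2, 154.1]), 8.18) 3548
door (array([ 534., -258.]), array([160.2, 245. ]), 89.0) 0.021322607896052503
groove (array([ 558., -245.]), array([158.2, 217.3]), 81.42) 631
knob [ 0.50918031 -0.23752566  0.04409953]
tumbler ((468.36956787109375, -16.174238204956055), 35.683143615722656) 201
sty top (array([0., 0.]), array([0., 0.]), 0.0) [nan nan nan] 0
far [0.57427925 0.20511452 0.16311665] [0.91361902 0.12349178 0.38736296] max z 0.18559439443026574 [0.56655365 0.20380919 0.18202884]
near [0.45498809 0.18866068 0.1643827 ] [ 0.91800393  0.12514877 -0.37630649] max z 0.18583843731594032 [0.46201147 0.19042619 0.18262469]
side table -0.00037129120829326734
carton (array([515., 203.]), array([140.3, 151.8]), 7.75) 8221
door (array([ 538., -255.]), array([166.7, 241. ]), 88.55) 0.019303662899378793
groove (array([ 538., -257.]), array([169.9, 237.6]), 89.43) 485
knob [ 0.50765676 -0.23063418  0.04184693]
tumbler ((470.34808349609375, -12.865772247314453), 34.64500045776367) 218
sty top (array([515., 201.]), array([24. , 27.4]), 3.68) [0.51502292 0.20483123 0.12552895] 209
far [0.57379925 0.21815983 0.16476305] [0.90871976 0.12463342 0.3983653 ] max z 0.1846584207932698 [0.56630852 0.21558107 0.18213675]
near [0.45578224 0.20641404 0.16941376] [ 0.90347347  0.11958386 -0.41162531] max z 0.1849848128204738 [0.46259687 0.20241823 0.182795  ]fit.py:16: RuntimeWarning: Mean of empty slice.
  s=box(.48,.55,.17,.24,.118,.133); print("sty top",rect(s),s.mean(0),len(s))
  ret = um.true_divide(
```

```bash
cat >> h.py <<'E'
def goal(x,y,z,yaw=None,frm=None):
    "normalised tool shift+turn from the present pose; yaw (deg) of tool x in world"
    T=T_of(get_obs()) if frm is None else frm
    d=T[:3,:3].T@(np.array([x,y,z])-T[:3,3]); cy=np.degrees(np.arctan2(T[1,0],T[0,0]))
    t=0 if yaw is None else -((yaw-cy+180)%360-180)/180
    return np.round(d/.4,4).tolist(),round(t,4)
def st():
    o=get_obs();T=T_of(o);print("t",round(float(o["time_s"]),2),"pos",np.round(o["eef_pos"],4),"yaw",round(np.degrees(np.arctan2(T[1,0],T[0,0])),2),"tilt",np.round(T[:2,2],4),"F",np.round(o["wrist_force"],1),"op",round(float(o["opening"])*85.4,1),"gf",round(float(o["grasp_force"]),1),"q6",round(o["q"][5],2))
E
python3 - <<'E'
from h import *
st(); c=shot("wrist"); print(np.round(c["T_tool_cam"],3),np.round(c["intrinsics"]))
print(goal(.46,-.25,.40,7.75),goal(.514,.201,.24,7.75))
E
```

```text
t 0.8 pos [ 0.1383 -0.5581  0.1948] yaw 13.91 tilt [ 0. -0.] F [0.2 0.9 0.3] op 85.5 gf 0.0 q6 -0.21
[[ 0.    -0.951 -0.31   0.08 ]
 [ 1.     0.    -0.     0.001]
 [ 0.    -0.31   0.951 -0.18 ]
 [ 0.     0.     0.     1.   ]] [[334.   0. 279.]
 [  0. 334. 209.]
 [  0.   0.   1.]]
([0.966, -0.5544, -0.513], np.float64(0.0342)) ([1.3681, -1.6164, -0.1131], np.float64(0.0342))
```

```bash
python3 - <<'E'
from h import *
print(goal(.60,-.25,.28,0))
E
```

```text
([1.3057, -0.4703, -0.213], np.float64(0.0773))
```

Emit:
play_rows(plan=[[40,[0.12,-0.043,-0.05],0.04],[0,[0.24,-0.086,-0.1],0.0773],[0,[0.36,-0.13,-0.15],0.0773],[0,[0.48,-0.173,-0.2],0.0773],[0,[0.6,-0.216,-0.213],0.0773],[0,[0.7,-0.252,-0.213],0.0773],[0,[0.8,-0.288,-0.213],0.0773],[0,[0.88,-0.317,-0.213],0.0773],[0,[0.94,-0.339,-0.213],0.0773],[0,[0.98,-0.353,-0.213],0.0773]])

```text
time_s: 1.85
eef_pos: [0.4864, -0.3253, 0.28]
eef_rot: [-0.0, 1.0, 0.001, 0.0]
wrist_force: [0.6, 0.3, 0.0]
opening: -0.001
grasp_force: 0.0
```

```bash
python3 - <<'E'
from h import *
st(); print(goal(.60,-.25,.28,0))
E
```

```text
t 1.85 pos [ 0.4864 -0.3253  0.28  ] yaw 0.12 tilt [0.0002 0.0001] F [0.6 0.3 0. ] op -0.1 gf 0.0 q6 0.78
([0.2845, -0.1877, 0.0001], np.float64(0.0006))
```

Emit:
play_rows(plan=[[0,[0.1,-0.066,0],0],[0,[0.2,-0.13,0],0],[0,[0.284,-0.188,0],0],[0,[0.284,-0.188,0],0]])

```text
time_s: 2.25
eef_pos: [0.6013, -0.2486, 0.2793]
eef_rot: [-0.001, 1.0, 0.002, 0.0]
wrist_force: [-0.6, -0.1, -1.5]
opening: -0.002
grasp_force: 0.0
```

```bash
python3 - <<'E'
from h import *
st(); c=shot("wrist"); save(c,"w_door"); W=cloud(c); np.savez("w_door.npz",W=W,im=c["image"],K=c["intrinsics"],T=c["Twc"])
P=W.reshape(-1,3); P=P[~np.isnan(P[:,0])]
def rect(p):
    r=cv2.minAreaRect((p[:,:2]*1000).astype(np.float32)); return np.round(r[0],1),np.round(r[1],1),round(r[2],2)
b=(P[:,0]>.39)&(P[:,0]<.69)&(P[:,1]>-.37)&(P[:,1]<-.14)
print("table",np.median(P[abs(P[:,2])<.008][:,2]))
d=P[b&(P[:,2]>.012)&(P[:,2]<.024)]; print(rect(d),np.median(d[:,2]))
g=P[b&(P[:,2]>.010)&(P[:,2]<.0165)]
print("z hist",np.histogram(P[b][:,2],np.arange(0,.05,.002)))
k=P[b&(P[:,2]>.036)]; print("knob",k.mean(0))
print(np.histogram(g[:,0],np.arange(.4,.68,.01)),np.histogram(g[:,1],np.arange(-.36,-.15,.005)))
E
```

```text
t 2.25 pos [ 0.6013 -0.2486  0.2793] yaw 0.23 tilt [0.0005 0.0014] F [-0.6 -0.1 -1.5] op -0.2 gf 0.0 q6 0.99
table 0.0008102354349399099
(array([ 536.1, -259. ]), array([160.6, 240.6]), 88.93) 0.020693112144044484
z hist (array([ 9450,  1009,    12,    13,    10,     8,   325,  1411,   201,
        2580, 11704,  1293,     5,     0,     0,     0,     0,     1,
          14,    17,    19,    31,   126,    61]), array([0.   , 0.002, 0.004, 0.006, 0.008, 0.01 , 0.012, 0.014, 0.016,
       0.018, 0.02 , 0.022, 0.024, 0.026, 0.028, 0.03 , 0.032, 0.034,
       0.036, 0.038, 0.04 , 0.042, 0.044, 0.046, 0.048]))
knob [ 0.61094274 -0.24988203  0.38189051]
(array([  0,   0,   0,   0,  42,  53,  56,  56,  60,  57,  63,  63,  63,
        70,  66,  65,  68,  64,  69,  80, 370, 461,   0,   0,   0,  35,
         0,   0]), array([0.4 , 0.41, 0.42, 0.43, 0.44, 0.45, 0.46, 0.47, 0.48, 0.49, 0.5 ,
       0.51, 0.52, 0.53, 0.54, 0.55, 0.56, 0.57, 0.58, 0.59, 0.6 , 0.61,
       0.62, 0.63, 0.64, 0.65, 0.66, 0.67, 0.68])) (array([  0,   0,   0,   0,   2,   0,   0,   0,   0, 103, 407, 408, 231,
        42,  33,  39,  38,  41,  32,  41,  39,  39,  31,  43,  42,  44,
        31,  38,  38,  41,  35,  14,   0,   2,   4,   3,   0,   0,   0,
         0,   0]), array([-0.36 , -0.355, -0.35 , -0.345, -0.34 , -0.335, -0.33 , -0.325,
       -0.32 , -0.315, -0.31 , -0.305, -0.3  , -0.295, -0.29 , -0.285,
       -0.28 , -0.275, -0.27 , -0.265, -0.26 , -0.255, -0.25 , -0.245,
       -0.24 , -0.235, -0.23 , -0.225, -0.22 , -0.215, -0.21 , -0.205,
       -0.2  , -0.195, -0.19 , -0.185, -0.18 , -0.175, -0.17 , -0.165,
       -0.16 , -0.155]))
```

View pics/w_door.png

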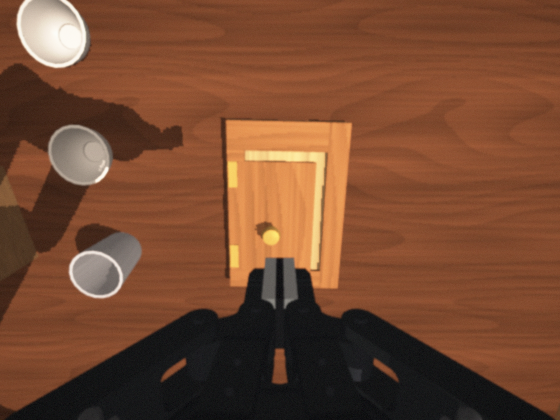

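The wrist view shows the L groove: the long leg runs from about (315,270) up to the corner at (320,155), then the short leg runs left to (246,155).

```bash
cat > groove.py <<'E'
from h import *
def groove(W,z0=.010,z1=.0165):
    P=W.reshape(-1,3); P=P[~np.isnan(P[:,0])]
    b=(P[:,0]>.43)&(P[:,0]<.63)&(P[:,1]>-.33)&(P[:,1]<-.19)&(P[:,2]>z0)&(P[:,2]<z1); g=P[b]
    l=g[(g[:,0]>.44)&(g[:,0]<.595)&(g[:,1]<-.29)]; s=g[(g[:,1]>-.29)&(g[:,1]<-.20)&(g[:,0]>.58)]
    a=np.polyfit(l[:,0],l[:,1],1); c=np.polyfit(s[:,1],s[:,0],1)
    y=-.30
    for _ in range(5): x=np.polyval(c,y); y=np.polyval(a,x)
    return len(l),len(s),"yaws",np.degrees(np.arctan(a[0])),-np.degrees(np.arctan(c[0])),"corner",x,y
if __name__=="__main__":
    for n in["w_door","scene","side"]: print(n,groove(np.load(n+".npz")["W"],.008 if n=="side" else .011))
    P=np.load("w_door.npz")["W"].reshape(-1,3)
    t=P[(P[:,0]>.42)&(P[:,0]<.53)&(P[:,1]>-.07)&(P[:,1]<.04)&(P[:,2]>.076)&(P[:,2]<.088)]
    print("tumbler",cv2.minEnclosingCircle((t[:,:2]*1000).astype(np.float32)),len(t))
    print(goal(.514,.201,.24,7.75),goal(.514,.15,.3,7.75))
E
python3 groove.py
```

```text
w_door (956, 644, 'yaws', np.float64(-0.9740256386882511), np.float64(-1.1672261448981334), 'corner', np.float64(0.6097219859027011), np.float64(-0.30564657900547604))
scene (275, 123, 'yaws', np.float64(-1.2448706624500405), np.float64(-1.0406242860416357), 'corner', np.float64(0.6043730226097779), np.float64(-0.3045269222603809))
side (115, 94, 'yaws', np.float64(-2.0694086046004965), np.float64(0.04675337524366171), 'corner', np.float64(0.6126616783785347), np.float64(-0.3102937227407516))
tumbler ((469.04559326171875, -15.923611640930176), 34.42525863647461) 648
([-0.2107, -1.1287, 0.0988], np.float64(-0.0421)) ([-0.2112, -1.0013, -0.0512], np.float64(-0.0421))
```

Emit:
play_rows(plan=[[0,[0,-0.12,-0.03],-0.0421],[0,[0,-0.24,-0.05],-0.0421],[0,[0,-0.36,-0.05],-0.0421],[0,[0,-0.48,-0.05],-0.0421],[0,[0,-0.6,-0.05],-0.0421],[0,[0,-0.72,-0.05],-0.0421],[0,[0,-0.84,-0.05],-0.0421],[0,[0,-0.93,-0.05],-0.0421],[0,[0,-0.98,-0.05],-0.0421],[0,[0,-0.98,-0.05],-0.0421]])

```text
time_s: 3.3
eef_pos: [0.598, 0.1416, 0.3001]
eef_rot: [-0.0, 0.998, 0.067, 0.0]
wrist_force: [0.1, -1.2, -0.7]
opening: -0.001
grasp_force: 0.0
```

```bash
python3 - <<'E'
from h import *
st(); c=shot("wrist"); save(c,"w_carton"); W=cloud(c); np.savez("w_carton.npz",W=W)
P=W.reshape(-1,3); P=P[~np.isnan(P[:,0])]
def rect(p):
    r=cv2.minAreaRect((p[:,:2]*1000).astype(np.float32)); return np.round(r[0],1),np.round(r[1],1),round(r[2],2)
def box(x0,x1,y0,y1,z0,z1): return P[(P[:,0]>x0)&(P[:,0]<x1)&(P[:,1]>y0)&(P[:,1]<y1)&(P[:,2]>z0)&(P[:,2]<z1)]
s=box(.49,.54,.17,.235,.118,.136); print("sty",len(s),rect(s) if len(s) else 0,np.median(s,0))
r=box(.41,.62,.09,.31,.13,.141); print("rim",len(r),rect(r))
for m in masks_of(c,"stylus")[:3]:
    p=W[m["mask"]]; p=p[~np.isnan(p[:,0])]; print(m["conf"],m["rect"],np.median(p,0))
print(goal(.514,.201,.165,7.75))
E
```

```text
t 3.3 pos [0.598  0.1416 0.3001] yaw 7.69 tilt [0.     0.0002] F [ 0.1 -1.2 -0.7] op -0.1 gf 0.0 q6 1.48
sty 462 (array([515.4, 199.3]), array([23.9, 24.2]), 7.06) [0.51705721 0.19869558 0.12761603]
rim 1437 (array([515.3, 199.8]), array([143.2, 150.3]), 7.82)
0.84 [223.1, 235.5, 27.9, 35.2] [0.52201697 0.19775641 0.12606271]
0.71 [111.3, 247.2, 53.2, 44.9] [0.47370407 0.34090719 0.10134345]
([-0.1886, -0.1814, 0.3374], np.float64(-0.0011))
```

View pics/w_carton.png

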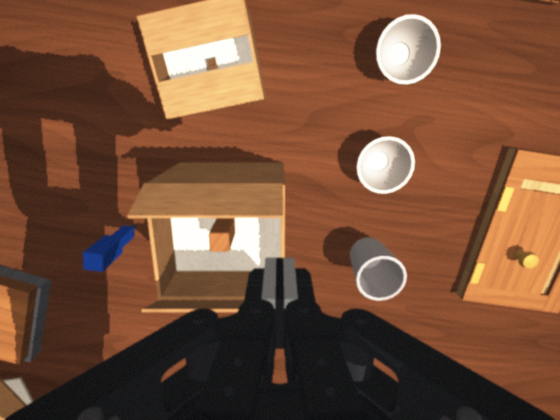

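The wrist view shows the carton opening with the brown handle at (222,235), both flaps ajar and the blue decoy at (105,250). Next I push the far flap, then the near one.

Emit:
play_rows(plan=[[0,[-0.08,-0.076,0],0],[0,[-0.16,-0.15,0],0],[0,[-0.186,-0.178,0.1],0],[0,[-0.186,-0.178,0.2],0],[0,[-0.186,-0.178,0.3],0],[0,[-0.186,-0.178,0.355],0],[0,[-0.11,-0.178,0.355],0],[0,[-0.06,-0.178,0.355],0],[0,[-0.02,-0.178,0.355],0],[0,[0.024,-0.178,0.355],0]])

```text
time_s: 4.4
eef_pos: [0.5998, 0.2096, 0.1579]
eef_rot: [0.0, 0.998, 0.065, -0.0]
wrist_force: [0.5, -0.2, 0.6]
opening: -0.001
grasp_force: 0.0
```

Emit:
play_rows(plan=[[0,[0,0,0],0],[0,[-0.1,0,0],0],[0,[-0.2,0,0],0],[0,[-0.28,0,0],0],[0,[-0.32,0,0],0],[0,[-0.36,0,0],0],[0,[-0.39,0,0],0],[0,[-0.42,0,0],0],[0,[-0.42,0,0],0]])

```text
time_s: 5.3
eef_pos: [0.4308, 0.1896, 0.158]
eef_rot: [0.0, 0.998, 0.066, -0.0]
wrist_force: [-0.1, -0.7, -0.3]
opening: 0.001
grasp_force: 0.0
```

```bash
python3 - <<'E'
from h import *
st(); c=shot("side"); save(c,"s2"); W=cloud(c); np.savez("s2.npz",W=W)
P=W.reshape(-1,3)
for nm,x0,x1 in(("far",.58,.67),("near",.36,.448)):
    f=P[(P[:,0]>x0)&(P[:,0]<x1)&(P[:,1]>.12)&(P[:,1]<.3)&(P[:,2]>.11)&(P[:,2]<.2)]
    if len(f)>20:
        m=f.mean(0); n=np.linalg.svd(f-m,full_matrices=False)[2][2]; print(nm,len(f),m,n,np.percentile(f,[1,99],axis=0))
print(goal(.5154,.1995,.158,7.75))
E
```

```text
t 5.3 pos [0.4308 0.1896 0.158 ] yaw 7.55 tilt [-0.0004 -0.0001] F [-0.1 -0.7 -0.3] op 0.0 gf 0.0 q6 1.6
far 303 [0.58528911 0.18163855 0.14983662] [0.91576678 0.12276353 0.38249226] [[0.58005127 0.1383642  0.13695987]
 [0.59461155 0.25103229 0.17349851]]
near 332 [0.44223405 0.24506779 0.13615648] [-0.9961612  -0.03908578 -0.07832726] [[0.42715328 0.18229996 0.11064236]
 [0.44778467 0.26854227 0.19859729]]
([0.2104, 0.0032, 0.0005], np.float64(-0.0011))
```

View pics/s2.png

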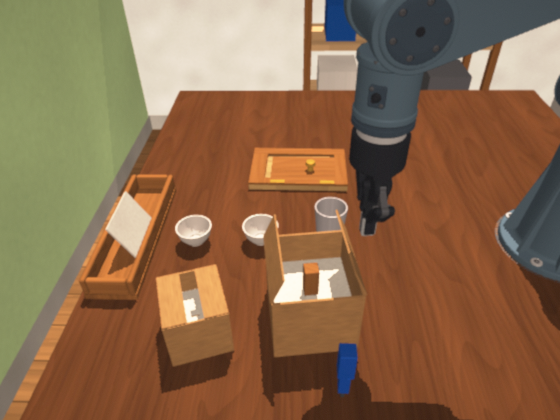

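```bash
python3 - <<'E'
from h import *
st(); c=shot("scene"); b=shot("side"); w=shot("wrist")
im=np.vstack([np.hstack([c["image"][100:300,200:480],b["image"][150:350,200:480]]),np.hstack([w["image"][:, :560][110:310,60:340],w["image"][220:420,240:520]])]); 
cv2.imwrite("pics/crop3.png",im[:,:,::-1])
E
```

```text
t 5.35 pos [0.4318 0.1897 0.1581] yaw 7.55 tilt [ 0.0005 -0.    ] F [ 0.7 -0.5  0.7] op -0.2 gf 0.0 q6 1.6
```

View pics/crop3.png

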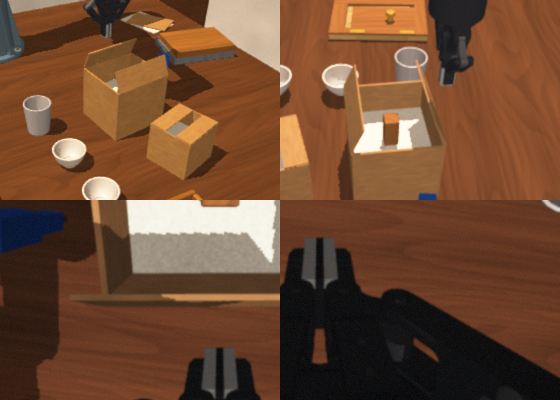

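```bash
python3 - <<'E'
from h import *
for n in("scene","side"):
    c=shot(n);K=c["intrinsics"]; p=lambda X: cv2.projectPoints(np.array([X],float),np.array(c["rvec"]),np.array(c["tvec"]),np.array(K),None)[0].ravel().round(1)
    print(n,"tcp",p(get_obs()["eef_pos"]),"near edge",p([.462,.19,.183]),"hinge",p([.446,.19,.135]))
    W=cloud(c); u,v=p(get_obs()["eef_pos"]).astype(int); print(np.round(W[v-4:v+5:4,u-4:u+5:4],3).tolist())
E
```

```text
scene tcp [305.5 150.2] near edge [311.6 146.2] hinge [307.7 160.5]
[[[0.143, 0.338, 0.001], [0.148, 0.351, 0.0], [0.46, 0.184, 0.184]], [[0.469, 0.157, 0.184], [0.466, 0.17, 0.179], [0.459, 0.185, 0.172]], [[0.458, 0.163, 0.166], [0.458, 0.175, 0.163], [0.451, 0.19, 0.156]]]
side tcp [363.2 249.7] near edge [345.6 237.8] hinge [353.3 259.7]
[[[0.406, 0.014, -0.001], [0.398, 0.013, -0.002], [0.39, 0.015, 0.0]], [[0.407, 0.024, -0.002], [0.399, 0.026, -0.001], [0.391, 0.026, -0.0]], [[0.409, 0.041, 0.002], [0.401, 0.038, -0.001], [0.393, 0.038, -0.0]]]
```

```bash
python3 - <<'E'
from h import *
T=T_of(get_obs()); Ti=np.linalg.inv(T)
for n in("scene","side","wrist"):
    c=shot(n); W=cloud(c); L=W@Ti[:3,:3].T+Ti[:3,3]
    m=(abs(L[...,0])<.03)&(abs(L[...,1])<.03)&(L[...,2]>-.1)&(L[...,2]<.06)&(W[...,0]<.437 if n!="wrist" else True)&(W[...,2]>.14)
    p=L[m]; print(n,len(p)); 
    if len(p):
        print(np.round(np.percentile(p,[0,2,10,50,90,98,100],axis=0),4).tolist())
E
```

```text
scene 80
[[-0.0122, -0.0263, -0.0981], [-0.0105, -0.0244, -0.0964], [-0.0083, -0.0198, -0.0935], [-0.0016, 0.0103, -0.0685], [0.0054, 0.0143, -0.0471], [0.0063, 0.0155, -0.0398], [0.0071, 0.0159, -0.0381]]
side 125
[[-0.01, -0.0167, -0.0998], [-0.0092, -0.0155, -0.0875], [-0.0053, -0.0149, -0.0686], [-0.0005, -0.0134, -0.0565], [0.0051, -0.0066, -0.0452], [0.0061, 0.0011, -0.0374], [0.0062, 0.0018, -0.0355]]
wrist 12603
[[-0.0124, -0.03, -0.1], [-0.0079, -0.0288, -0.0988], [-0.0045, -0.025, -0.0957], [0.0111, 0.0002, -0.0876], [0.013, 0.0257, -0.0502], [0.0274, 0.029, -0.0022], [0.03, 0.03, 0.0168]]
```

All three cameras put the shut fingertips about 36 mm behind the reported TCP, which does not match the spec. My push therefore passed over the flaps. I apply that correction, lower the tool by 36 mm and repeat the push.

Emit:
play_rows(plan=[[0,[0.1,0.003,0],0],[0,[0.2,0.003,0],0],[0,[0.21,0.003,0.05],0],[0,[0.21,0.003,0.09],0],[0,[0.21,0.003,0.09],0],[0,[0.29,0.003,0.09],0],[0,[0.34,0.003,0.09],0],[0,[0.38,0.003,0.09],0],[0,[0.42,0.003,0.09],0],[0,[0.43,0.003,0.09],0]])

```text
time_s: 6.75
eef_pos: [0.604, 0.2116, 0.1228]
eef_rot: [-0.0, 0.998, 0.066, 0.001]
wrist_force: [-0.8, -0.0, 0.4]
opening: -0.0
grasp_force: 0.3
```

Emit:
play_rows(plan=[[0,[0,0,0],0],[0,[-0.1,0,0],0],[0,[-0.2,0,0],0],[0,[-0.28,0,0],0],[0,[-0.32,0,0],0],[0,[-0.36,0,0],0],[0,[-0.4,0,0],0],[0,[-0.43,0,0],0],[0,[-0.43,0,0],0],[0,[-0.4,0,-0.1],0]])

```text
time_s: 7.75
eef_pos: [0.4388, 0.1897, 0.1575]
eef_rot: [0.001, 0.998, 0.066, -0.006]
wrist_force: [0.3, -0.0, 0.0]
opening: 0.0
grasp_force: 0.0
```

```bash
python3 - <<'E'
from h import *
st()
for n in("side","scene"):
    c=shot(n); P=cloud(c).reshape(-1,3); R0=R.from_euler('z',7.75,degrees=True).as_matrix(); L=(P-[.5153,.1998,0])@R0
    for nm,s in(("far",1),("near",-1)):
        f=L[(s*L[:,0]>.074)&(s*L[:,0]<.125)&(abs(L[:,1])<.06)&(L[:,2]>.1)&(L[:,2]<.2)]
        if len(f)>20:
            a=np.polyfit(f[:,0]*s,f[:,2],1); print(n,nm,len(f),"angle",np.pi-abs(np.arctan(-a[0])),a,np.round(np.percentile(f,[1,99],axis=0),3).tolist())
        else: print(n,nm,len(f))
print(goal(.5154,.1995,.158,7.3))
E
```

```text
t 7.75 pos [0.4388 0.1897 0.1575] yaw 7.59 tilt [-0.0113 -0.0018] F [ 0.3 -0.   0. ] op 0.0 gf 0.0 q6 1.6
side far 1346 angle 2.454764310992949 [0.82001788 0.07756784] [[0.074, -0.059, 0.138], [0.111, 0.059, 0.168]]
side near 1337 angle 2.3682675070072534 [0.97614086 0.06728226] [[-0.108, -0.053, 0.138], [-0.074, 0.059, 0.173]]
scene far 82 angle 2.5004016609225457 [0.74639668 0.08760922] [[0.075, -0.058, 0.143], [0.111, 0.057, 0.171]]
scene near 787 angle 2.3594325968770486 [0.99354467 0.06401289] [[-0.11, -0.059, 0.136], [-0.074, 0.059, 0.173]]
([0.1682, 0.0011, 0.024], np.float64(0.0015))
```

Emit:
play_rows(plan=[[50,[0.08,0.001,0],0.002],[50,[0.168,0.001,0],0.002],[50,[0.168,0.001,0],0.002],[50,[0.168,0.001,0.06],0.002],[50,[0.168,0.001,0.12],0.002],[50,[0.168,0.001,0.18],0.002],[50,[0.168,0.001,0.23],0.002],[50,[0.168,0.001,0.269],0.002],[50,[0.168,0.001,0.269],0.002]])

```text
time_s: 8.75
eef_pos: [0.5081, 0.1985, 0.0518]
eef_rot: [0.0, 0.998, 0.063, -0.003]
wrist_force: [0.3, 0.5, -0.2]
opening: 0.584
grasp_force: 0.0
```

Emit:
play_rows(plan=[[15,[0,0,0],0],[15,[0,0,0],0],[15,[0,0,0],0],[15,[0,0,0],0],[15,[0,0,0],0],[15,[0,0,0],0]])

```text
time_s: 9.35
eef_pos: [0.5116, 0.1991, 0.0555]
eef_rot: [-0.0, 0.998, 0.063, 0.001]
wrist_force: [-0.0, -0.3, 5.1]
opening: 0.271
grasp_force: 59.5
```

```bash
python3 - <<'E'
from h import *
st()
E
```

```text
t 9.35 pos [0.5116 0.1991 0.0555] yaw 7.22 tilt [0.0019 0.0003] F [-0.  -0.3  5.1] op 23.1 gf 59.5 q6 1.6
```

Emit:
play_rows(plan=[[15,[0,0,-0.03],0],[15,[0,0,-0.08],0],[15,[0,0,-0.15],0],[15,[0,0,-0.23],0],[15,[0,0,-0.31],0],[15,[0,0,-0.39],0],[15,[0,0,-0.45],0],[15,[0,0,-0.48],0],[15,[0,0,-0.48],0]])

```text
time_s: 10.25
eef_pos: [0.5116, 0.1991, 0.2484]
eef_rot: [-0.0, 0.998, 0.063, 0.002]
wrist_force: [0.4, -0.2, -1.3]
opening: 0.272
grasp_force: 59.2
```

```bash
cat > nib.py <<'E'
from h import *
st(); T=T_of(get_obs()); Ti=np.linalg.inv(T)
for n in("scene","side"):
    c=shot(n); W=cloud(c); L=W@Ti[:3,:3].T+Ti[:3,3]
    m=(abs(L[...,0])<.03)&(abs(L[...,1])<.03)&(L[...,2]>-.04)&(L[...,2]<.08)&(W[...,2]>.03)
    p=L[m]; print(n,len(p),"zmax",np.sort(p[:,2])[-3:].round(4))
    for a in np.arange(-.03,.06,.01):
        q=p[(p[:,2]>=a)&(p[:,2]<a+.01)]
        if len(q)>3: print(" z",round(a,3),len(q),"x",np.percentile(q[:,0],[5,95]).round(4),"y",np.percentile(q[:,1],[5,95]).round(4))
E
python3 nib.py; python3 -c "
from h import *
print(goal(.45,-.2,.22,-1.07))"
```

```text
t 10.25 pos [0.5116 0.1991 0.2484] yaw 7.22 tilt [0.0034 0.0006] F [ 0.4 -0.2 -1.3] op 23.2 gf 59.2 q6 1.6
scene 316 zmax [0.0449 0.0464 0.0478]
 z -0.03 58 x [-0.0056  0.0144] y [-0.0097  0.0131]
 z -0.02 34 x [-0.0062  0.0129] y [-0.0059  0.011 ]
 z -0.01 43 x [-0.0049  0.0109] y [-0.0052  0.009 ]
 z 0.0 37 x [-0.0038  0.0101] y [-0.007   0.0091]
 z 0.01 39 x [-0.0055  0.0106] y [-0.0082  0.0089]
 z 0.02 28 x [-0.0041  0.0099] y [-0.0061  0.0083]
 z 0.03 12 x [0.0002 0.005 ] y [-0.0025  0.0041]
 z 0.04 9 x [0.0009 0.0048] y [-0.0024  0.0034]
side 539 zmax [0.05   0.0501 0.0505]
 z -0.03 110 x [-0.007   0.0149] y [-0.014  -0.0039]
 z -0.02 59 x [-0.0074  0.0149] y [-0.0134 -0.0066]
 z -0.01 66 x [-0.0042  0.0108] y [-0.0103 -0.0055]
 z 0.0 69 x [-0.0047  0.0109] y [-0.0098  0.0044]
 z 0.01 71 x [-0.0043  0.0109] y [-0.0101  0.0025]
 z 0.02 61 x [-0.004   0.0108] y [-0.0099  0.001 ]
 z 0.03 14 x [-0.0006  0.0057] y [-0.0084 -0.0024]
 z 0.04 25 x [0.0003 0.0061] y [-0.0058 -0.0014]
([-0.274, 0.9702, 0.0636], np.float64(0.046))
```

Emit:
play_rows(plan=[[15,[-0.015,0.05,0],0.046],[15,[-0.045,0.16,0],0.046],[15,[-0.08,0.28,0],0.046],[15,[-0.113,0.4,0],0.046],[15,[-0.147,0.52,0],0.046],[15,[-0.18,0.64,0],0.046],[15,[-0.215,0.76,0],0.046],[15,[-0.248,0.88,0.03],0.046],[15,[-0.27,0.95,0.06],0.046],[15,[-0.274,0.97,0.063],0.046]])

```text
time_s: 11.35
eef_pos: [0.4481, -0.2016, 0.2175]
eef_rot: [-0.002, 1.0, -0.011, -0.003]
wrist_force: [0.8, 0.9, -0.5]
opening: 0.269
grasp_force: 59.5
```

```bash
python3 - <<'E'
from h import *
st(); print(goal(.447,-.3025,.13,-1.07))
E
```

```text
t 11.35 pos [ 0.4481 -0.2016  0.2175] yaw -1.3 tilt [-0.0054  0.0033] F [ 0.8  0.9 -0.5] op 23.0 gf 59.5 q6 0.93
([0.0042, 0.2531, 0.2178], np.float64(-0.0013))
```

Emit:
play_rows(plan=[[15,[0,0.08,0.04],0],[15,[0,0.16,0.08],0],[15,[0,0.22,0.15],0],[15,[0,0.25,0.2],0],[15,[0,0.253,0.25],0],[15,[0,0.253,0.28],0],[15,[0,0.253,0.293],0],[15,[0,0.253,0.293],0],[15,[0,0.253,0.293],0]])

```text
time_s: 12.25
eef_pos: [0.4495, -0.3008, 0.1048]
eef_rot: [0.0, 1.0, -0.009, 0.0]
wrist_force: [0.3, -0.7, -1.4]
opening: 0.272
grasp_force: 59.4
```

```bash
sed -i 's/W\[...,2\]>.03)/W[...,2]>.026)/' nib.py; python3 nib.py; python3 - <<'E'
from h import *
print(goal(.447,-.3025,.057,-1.07))
c=shot("wrist"); a=shot("side"); s=shot("scene")
f=lambda im,y,x:cv2.resize(im[y:y+90,x:x+130],None,fx=3,fy=3,interpolation=cv2.INTER_CUBIC)
im=np.hstack([f(a["image"],120,235),f(s["image"],220,90)])
cv2.imwrite("pics/hover.png",im[:,:,::-1])
from groove import groove
print(groove(cloud(c)))
E
```

```text
t 12.25 pos [ 0.4495 -0.3008  0.1048] yaw -1.02 tilt [ 0.0009 -0.0008] F [ 0.3 -0.7 -1.4] op 23.3 gf 59.4 q6 0.78
scene 259 zmax [0.0459 0.0461 0.0469]
 z -0.03 44 x [0.0102 0.0153] y [-0.0104  0.0098]
 z -0.02 28 x [0.0083 0.0133] y [-0.0073  0.0083]
 z -0.01 29 x [0.0068 0.0111] y [-0.0069  0.0061]
 z 0.0 33 x [0.0069 0.0115] y [-0.008   0.0065]
 z 0.01 30 x [0.0062 0.0109] y [-0.0074  0.0066]
 z 0.02 22 x [0.0072 0.0105] y [-0.0073  0.0069]
 z 0.03 12 x [0.0029 0.006 ] y [-0.0032  0.0025]
 z 0.04 9 x [0.002  0.0051] y [-0.0035  0.0022]
side 197 zmax [0.0448 0.0474 0.0476]
 z -0.03 37 x [-0.0073  0.0145] y [-0.0152 -0.0092]
 z -0.02 22 x [-0.0033  0.016 ] y [-0.014   0.0034]
 z -0.01 26 x [-0.003   0.0109] y [-0.011  -0.0059]
 z 0.0 22 x [-0.0021  0.0105] y [-0.0126 -0.0065]
 z 0.01 27 x [-0.0025  0.0123] y [-0.0115  0.0006]
 z 0.02 21 x [-0.0032  0.0119] y [-0.0113 -0.0054]
 z 0.03 8 x [0.0008 0.006 ] y [-0.007 -0.001]
 z 0.04 6 x [0.0029 0.0058] y [-0.0064 -0.004 ]
([-0.0067, 0.0031, 0.1204], np.float64(0.0002))Traceback (most recent call last):
  File "<stdin>", line 8, in <module>
  File "groove.py", line 6, in groove
    a=np.polyfit(l[:,0],l[:,1],1); c=np.polyfit(s[:,1],s[:,0],1)
                                     ~~~~~~~~~~^^^^^^^^^^^^^^^^^
    raise TypeError("expected non-empty vector for x")
TypeError: expected non-empty vector for x
```

View pics/hover.png

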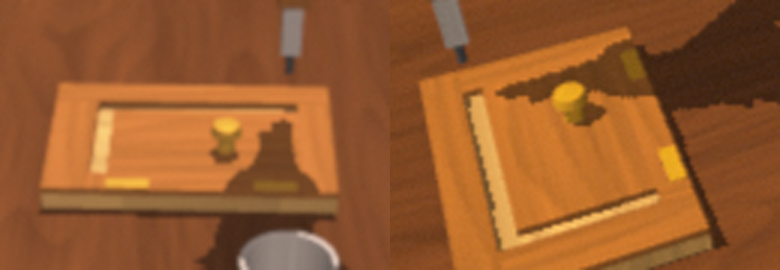

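The hover view shows the nib just above the door, at the free end of the long leg: (288,70) in the left panel, (462,60) in the right.

Emit:
play_rows(plan=[[15,[-0.005,0.004,0.02],0],[15,[-0.005,0.004,0.04],0],[15,[-0.005,0.004,0.055],0],[15,[-0.005,0.004,0.067],0],[15,[-0.005,0.004,0.077],0],[15,[-0.005,0.004,0.085],0],[15,[-0.005,0.004,0.092],0],[15,[-0.005,0.004,0.099],0],[15,[-0.005,0.004,0.106],0],[15,[-0.005,0.004,0.106],0]])

```text
time_s: 13.5
eef_pos: [0.4469, -0.3026, 0.0615]
eef_rot: [0.0, 1.0, -0.009, 0.0]
wrist_force: [0.3, 1.0, 0.3]
opening: 0.273
grasp_force: 59.6
```

```bash
python3 - <<'E'
from h import *
st(); print(goal(.4475,-.3025,.057,-1.07))
E
```

```text
t 13.5 pos [ 0.4469 -0.3026  0.0615] yaw -1.06 tilt [ 0.0002 -0.0001] F [0.3 1.  0.3] op 23.3 gf 59.6 q6 0.77
([0.0014, -0.0003, 0.0113], np.float64(0.0))
```

Force is still about zero. I go 6 mm further down.

Emit:
play_rows(plan=[[15,[0,0,0.004],0],[15,[0,0,0.008],0],[15,[0,0,0.012],0],[15,[0,0,0.016],0],[15,[0,0,0.016],0],[15,[0,0,0.016],0]])

```text
time_s: 14.1
eef_pos: [0.447, -0.3026, 0.0553]
eef_rot: [0.0, 1.0, -0.009, 0.0]
wrist_force: [0.3, -0.2, 3.1]
opening: 0.271
grasp_force: 60.0
```

```bash
python3 - <<'E'
from h import *
st()
F=[]
for n in range(4):
    camera("side"); F.append(get_obs()["wrist_force"])
print(np.mean(F,0),np.array(F)[:,2])
E
```

```text
t 14.1 pos [ 0.447  -0.3026  0.0553] yaw -1.07 tilt [ 0.0002 -0.0002] F [ 0.3 -0.2  3.1] op 23.2 gf 60.0 q6 0.77
[-0.19220524  0.8513194   2.80134817] [2.58204305 2.3938976  2.85651805 3.37293398]
```

Emit:
play_rows(plan=[[15,[0.003,0.004,0],0],[15,[0.003,0.008,0],0],[15,[0.003,0.0115,0],0],[15,[0.003,0.0115,0],0]])

```text
time_s: 14.7
eef_pos: [0.4478, -0.3059, 0.0547]
eef_rot: [-0.001, 1.0, -0.009, -0.0]
wrist_force: [0.3, 5.8, 2.9]
opening: 0.271
grasp_force: 60.1
```

Emit:
play_rows(plan=[[15,[0,-0.006,0],0],[15,[0,-0.012,0],0],[15,[0,-0.018,0],0],[15,[0,-0.023,0],0],[15,[0,-0.023,0],0]])

```text
time_s: 15.2
eef_pos: [0.4486, -0.298, 0.0555]
eef_rot: [0.0, 1.0, -0.009, 0.001]
wrist_force: [0.2, -1.8, 3.5]
opening: 0.27
grasp_force: 59.9
```

The nib meets both groove walls, so it is in the groove, with its centre at TCP y of about -0.302. I start the run.

Emit:
play_rows(plan=[[15,[0,0.006,0],0],[15,[0.006,0.0105,0],0],[15,[0.015,0.0105,0],0],[15,[0.024,0.0105,0],0],[15,[0.033,0.0105,0],0],[15,[0.042,0.0105,0],0],[15,[0.051,0.0105,0],0],[15,[0.06,0.0105,0],0],[15,[0.069,0.0105,0],0],[15,[0.078,0.0105,0],0]])

```text
time_s: 16.2
eef_pos: [0.4796, -0.3027, 0.0552]
eef_rot: [0.0, 1.0, -0.009, -0.0]
wrist_force: [-3.9, -0.0, 3.1]
opening: 0.273
grasp_force: 60.1
```

Emit:
play_rows(plan=[[15,[0.009,0,0],0],[15,[0.018,0,0],0],[15,[0.027,0,0],0],[15,[0.036,0,0],0],[15,[0.045,0,0],0],[15,[0.054,0,0],0],[15,[0.063,0,0],0],[15,[0.072,0,0],0],[15,[0.081,0,0],0],[15,[0.09,0,0],0]])

```text
time_s: 17.2
eef_pos: [0.5155, -0.3034, 0.0552]
eef_rot: [-0.0, 1.0, -0.009, 0.0]
wrist_force: [-2.7, -0.8, 2.5]
opening: 0.274
grasp_force: 60.1
```

```bash
python3 - <<'E'
from h import *
st(); print("to corner",goal(.6065,-.3052,.0553,-1.07))
E
```

```text
t 17.2 pos [ 0.5155 -0.3034  0.0552] yaw -1.06 tilt [0. 0.] F [-2.7 -0.8  2.5] op 23.4 gf 60.1 q6 0.86
to corner ([0.2274, 0.0002, -0.0002], np.float64(0.0))
```

Emit:
play_rows(plan=[[15,[0.009,0,0],0],[15,[0.018,0,0],0],[15,[0.027,0,0],0],[15,[0.036,0,0],0],[15,[0.045,0,0],0],[15,[0.054,0,0],0],[15,[0.063,0,0],0],[15,[0.072,0,0],0],[15,[0.081,0,0],0],[15,[0.09,0,0],0]])

```text
time_s: 18.2
eef_pos: [0.5515, -0.3041, 0.0552]
eef_rot: [0.0, 1.0, -0.009, 0.0]
wrist_force: [-3.6, 0.6, 2.6]
opening: 0.274
grasp_force: 60.1
```

Emit:
play_rows(plan=[[15,[0.009,0,0],0],[15,[0.018,0,0],0],[15,[0.027,0,0],0],[15,[0.036,0,0],0],[15,[0.045,0,0],0],[15,[0.054,0,0],0],[15,[0.063,0,0],0],[15,[0.072,0,0],0],[15,[0.081,0,0],0],[15,[0.09,0,0],0]])

```text
time_s: 19.2
eef_pos: [0.5875, -0.3048, 0.0552]
eef_rot: [-0.0, 1.0, -0.009, 0.0]
wrist_force: [-3.3, 0.4, 3.4]
opening: 0.273
grasp_force: 60.1
```

```bash
python3 - <<'E'
from h import *
st(); print("to corner",goal(.6065,-.3052,.0553,-1.07))
E
```

```text
t 19.2 pos [ 0.5875 -0.3048  0.0552] yaw -1.07 tilt [0. 0.] F [-3.3  0.4  3.4] op 23.3 gf 60.1 q6 0.93
to corner ([0.0474, 0.0002, -0.0003], np.float64(0.0))
```

Emit:
play_rows(plan=[[15,[0.009,0,0],0],[15,[0.018,0,0],0],[15,[0.027,0,0],0],[15,[0.035,0,0],0],[15,[0.042,0,0],0],[15,[0.047,0,0],0],[15,[0.047,0,0],0]])

```text
time_s: 19.9
eef_pos: [0.6069, -0.3051, 0.0554]
eef_rot: [0.0, 1.0, -0.009, 0.001]
wrist_force: [-1.0, 1.3, 2.8]
opening: 0.273
grasp_force: 60.0
```

Emit:
play_rows(plan=[[15,[0,-0.009,0],0],[15,[0,-0.018,0],0],[15,[0,-0.027,0],0],[15,[0,-0.036,0],0],[15,[0,-0.045,0],0]])

```text
time_s: 20.4
eef_pos: [0.6066, -0.287, 0.0554]
eef_rot: [0.0, 1.0, -0.009, 0.0]
wrist_force: [-0.2, -2.7, 2.1]
opening: 0.274
grasp_force: 60.1
```

```bash
python3 - <<'E'
from h import *
st(); print("to end",goal(.6083,-.2110,.0553,-1.07))
E
```

```text
t 20.4 pos [ 0.6066 -0.287   0.0554] yaw -1.06 tilt [ 0.0006 -0.0005] F [-0.2 -2.7  2.1] op 23.4 gf 60.1 q6 0.97
to end ([0.0008, -0.19, 0.0003], np.float64(0.0001))
```

Emit:
play_rows(plan=[[15,[0,-0.009,0],0],[15,[0,-0.018,0],0],[15,[0,-0.027,0],0],[15,[0,-0.036,0],0],[15,[0,-0.045,0],0],[15,[0,-0.054,0],0],[15,[0,-0.063,0],0],[15,[0,-0.072,0],0],[15,[0,-0.081,0],0],[15,[0,-0.09,0],0]])

```text
time_s: 21.4
eef_pos: [0.607, -0.2508, 0.0552]
eef_rot: [-0.0, 1.0, -0.009, -0.0]
wrist_force: [0.4, -3.7, 3.0]
opening: 0.274
grasp_force: 60.1
```

Emit:
play_rows(plan=[[15,[0,-0.009,0],0],[15,[0,-0.018,0],0],[15,[0,-0.027,0],0],[15,[0,-0.036,0],0],[15,[0,-0.045,0],0],[15,[0,-0.054,0],0],[15,[0,-0.063,0],0],[15,[0,-0.072,0],0],[15,[0,-0.081,0],0],[15,[0,-0.09,0],0]])

```text
time_s: 22.4
eef_pos: [0.6077, -0.2148, 0.0552]
eef_rot: [-0.0, 1.0, -0.009, -0.0]
wrist_force: [-0.2, -2.1, 2.7]
opening: 0.271
grasp_force: 60.1
```

Emit:
play_rows(plan=[[15,[0,-0.006,0],0],[15,[0,-0.01,0],0],[15,[0,-0.01,0],0]])

```text
time_s: 22.7
eef_pos: [0.6077, -0.2102, 0.055]
eef_rot: [-0.001, 1.0, -0.009, -0.0]
wrist_force: [-0.4, 0.1, 2.8]
opening: 0.276
grasp_force: 59.9
```

```bash
python3 - <<'E'
from h import *
st(); print("to end",goal(.6083,-.2105,.0553,-1.07))
E
```

```text
t 22.7 pos [ 0.6077 -0.2102  0.055 ] yaw -1.06 tilt [-0.0003  0.0012] F [-0.4  0.1  2.8] op 23.5 gf 59.9 q6 1.07
to end ([0.0016, 0.0006, -0.0007], np.float64(0.0001))
```

Emit:
play_rows(plan=[[15,[0,0,-0.01],0],[15,[0,0,-0.025],0],[15,[0,0,-0.045],0],[15,[0,0,-0.09],0],[15,[0,0,-0.16],0],[15,[0,0,-0.24],0],[15,[0,0,-0.31],0],[15,[0,0,-0.36],0],[15,[-0.05,-0.07,-0.36],0],[15,[-0.12,-0.165,-0.36],0]])

```text
time_s: 23.7
eef_pos: [0.561, -0.1449, 0.2]
eef_rot: [0.0, 1.0, -0.01, 0.001]
wrist_force: [0.1, 1.5, -0.2]
opening: 0.273
grasp_force: 59.6
```

```bash
python3 - <<'E'
from h import *
st(); print(goal(.466,-.016,.20,-1.07))
E
```

```text
t 23.7 pos [ 0.561  -0.1449  0.2   ] yaw -1.2 tilt [ 0.0012 -0.0005] F [ 0.1  1.5 -0.2] op 23.4 gf 59.6 q6 1.13
([-0.2442, -0.3173, -0.0004], np.float64(-0.0007))
```

Emit:
play_rows(plan=[[15,[-0.07,-0.09,0],0],[15,[-0.13,-0.17,0],0],[15,[-0.19,-0.25,0],0],[15,[-0.23,-0.3,0],0],[15,[-0.244,-0.317,0],0],[15,[-0.244,-0.317,0],0],[15,[-0.244,-0.317,0],0]])

```text
time_s: 24.4
eef_pos: [0.4664, -0.0163, 0.1995]
eef_rot: [0.0, 1.0, -0.009, 0.0]
wrist_force: [0.1, -0.3, -1.0]
opening: 0.272
grasp_force: 59.4
```

```bash
python3 nib.py | grep -v "z -"; python3 - <<'E'
from h import *
for n in("scene","side"):
    P=cloud(shot(n)).reshape(-1,3)
    t=P[(P[:,0]>.42)&(P[:,0]<.53)&(P[:,1]>-.07)&(P[:,1]<.04)&(P[:,2]>.074)&(P[:,2]<.086)]
    print(n,cv2.minEnclosingCircle((t[:,:2]*1000).astype(np.float32)))
print(goal(.466,-.016,.055))
E
```

```text
t 24.4 pos [ 0.4664 -0.0163  0.1995] yaw -1.08 tilt [ 0.0007 -0.0005] F [ 0.1 -0.3 -1. ] op 23.2 gf 59.4 q6 1.3
scene 278 zmax [0.0461 0.0466 0.0482]
 z 0.0 35 x [-0.0008  0.0103] y [-0.0068  0.008 ]
 z 0.01 32 x [-0.0056  0.0109] y [-0.0065  0.008 ]
 z 0.02 25 x [-0.0033  0.0108] y [-0.006   0.0079]
 z 0.03 11 x [0.0016 0.0054] y [-0.0024  0.0024]
 z 0.04 9 x [0.0011 0.0053] y [-0.0024  0.0023]
side 331 zmax [0.0471 0.048  0.0492]
 z 0.0 42 x [-0.0027  0.012 ] y [-0.0108  0.0009]
 z 0.01 45 x [-0.0033  0.0116] y [-0.0107 -0.0071]
 z 0.02 29 x [-0.0033  0.0112] y [-0.0107 -0.0068]
 z 0.03 13 x [0.0007 0.0065] y [-0.0056 -0.0021]
 z 0.04 12 x [0.0021 0.0061] y [-0.0052 -0.0024]
scene ((468.34197998046875, -15.481193542480469), 35.257347106933594)
side ((468.9192810058594, -13.287036895751953), 35.5391731262207)
([-0.0004, -0.0012, 0.3601], 0)
```

Emit:
play_rows(plan=[[15,[0,-0.001,0.08],0],[15,[0,-0.001,0.16],0],[15,[0,-0.001,0.23],0],[15,[0,-0.001,0.28],0],[15,[0,-0.001,0.315],0],[15,[0,-0.001,0.335],0],[15,[0,-0.001,0.35],0],[15,[0,-0.001,0.36],0],[15,[0,-0.001,0.366],0],[15,[0,-0.001,0.366],0]])

```text
time_s: 25.6
eef_pos: [0.4662, -0.0155, 0.0532]
eef_rot: [0.0, 1.0, -0.009, 0.0]
wrist_force: [-0.4, -0.3, 0.5]
opening: 0.269
grasp_force: 59.7
```

```bash
python3 -c "
from h import *
st()"
```

```text
t 25.6 pos [ 0.4662 -0.0155  0.0532] yaw -1.06 tilt [ 0.0008 -0.0004] F [-0.4 -0.3  0.5] op 23.0 gf 59.7 q6 1.3
```

Emit:
play_rows(plan=[[27,[0,0,0.002],0],[30,[0,0,0.002],0],[34,[0,0,0.002],0],[40,[0,0,0.002],0],[46,[0,0,0.002],0],[52,[0,0,0.002],0],[60,[0,0,0.002],0],[70,[0,0,0.002],0],[80,[0,0,0],0],[80,[0,0,0],0]])

```text
time_s: 26.6
eef_pos: [0.4658, -0.0152, 0.0529]
eef_rot: [0.0, 1.0, -0.009, 0.0]
wrist_force: [-0.7, -0.3, -0.1]
opening: 0.936
grasp_force: 0.0
```

Emit:
play_rows(plan=[[80,[0,0,-0.02],0],[80,[0,0,-0.06],0],[80,[0,0,-0.12],0],[80,[0,0,-0.2],0],[80,[0,0,-0.3],0],[80,[0,0,-0.4],0],[80,[0,0,-0.5],0],[80,[0,0,-0.5],0]])

```text
time_s: 27.4
eef_pos: [0.4691, -0.0162, 0.2598]
eef_rot: [0.002, 1.0, -0.009, 0.006]
wrist_force: [0.4, 0.4, 0.8]
opening: 0.937
grasp_force: 0.0
```

```bash
python3 - <<'E'
from h import *
st()
a=shot("side"); s=shot("scene")
f=lambda im,y,x:cv2.resize(im[y:y+200,x:x+195],None,fx=2,fy=2)
im=np.hstack([f(a["image"],140,220),f(s["image"],100,190)]); cv2.imwrite("pics/end.png",im[:,:,::-1])
P=cloud(a).reshape(-1,3); L=(P-[.5153,.1998,0])@R.from_euler('z',7.75,degrees=True).as_matrix()
for sg in(1,-1):
    q=L[(sg*L[:,0]>.074)&(sg*L[:,0]<.125)&(abs(L[:,1])<.06)&(L[:,2]>.1)&(L[:,2]<.2)]; print(np.pi-np.arctan(np.polyfit(q[:,0]*sg,q[:,2],1)[0]))
for c in(a,s):
    P=cloud(c).reshape(-1,3); t=P[(P[:,0]>.40)&(P[:,0]<.53)&(P[:,1]>-.09)&(P[:,1]<.06)&(P[:,2]>.09)&(P[:,2]<.2)]; print(len(t),t.min(0),t.max(0))
E
```

```text
t 27.4 pos [ 0.4691 -0.0162  0.2598] yaw -1.05 tilt [ 0.0113 -0.0034] F [0.4 0.4 0.8] op 80.0 gf 0.0 q6 1.3
2.459850855565411
2.3547139771532852
288 [ 0.47243421 -0.0356922   0.0900707 ] [ 0.50423121 -0.00289858  0.12761882]
183 [ 0.47633724 -0.03749133  0.09015138] [ 0.50491004 -0.00982522  0.12974794]
```

View pics/end.png

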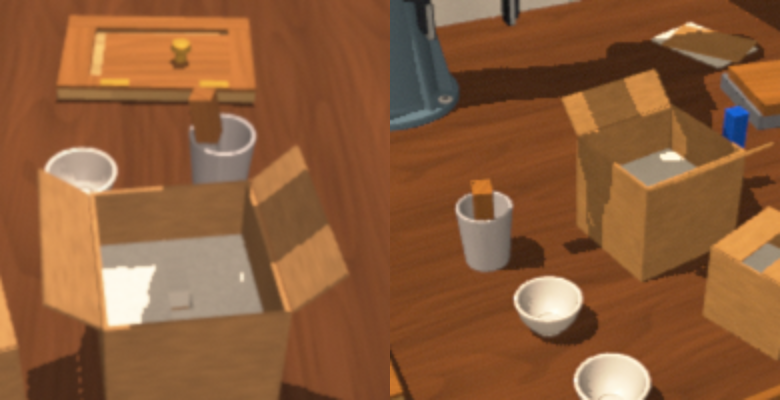

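The view shows the stylus leaning nib down in the upright tumbler at (220,130), both flaps folded back and the bowls undisturbed. I hand in.

Emit:
play_rows(plan=[[80,[0,0,0],0],[80,[0,0,0],0],[80,[0,0,0],0],[80,[0,0,0],0]])

```text
time_s: 27.9
eef_pos: [0.4654, -0.0151, 0.252]
eef_rot: [-0.0, 1.0, -0.009, -0.001]
wrist_force: [0.2, -0.5, 0.4]
opening: 0.932
grasp_force: 0.0
```

```bash
python3 -c "
from h import *
print(hand_in())"
```

```text
the job is handed in; nothing more can be done
None
```

I folded both flaps back, ran the stylus along the whole L-shaped joint at about 3.6 cm/s, stood it nib down in the upright tumbler and handed in at about 28 s; no verdict came back, and I had to correct for fingertips sitting about 36 mm behind the reported TCP.

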